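# Sweep the cooler's thumb nuts into the mat's parts pocket

### The job

Three brass thumb nuts from the processor cooler lie loose on the open part of the blue repair mat. With the closed fingers, sweep all three across the mat and over the edge into the mat's long parts pocket, without pinching or picking up any of them. Leave the capacitors, memory, processor and everything else where they are, and keep off the motherboard.

Things in the scene. Friction and masses are not known exactly. Their poses are not given: they have to be found in the camera images.
- mat: Blue silicone repair mat, fixed on the bench, 320 mm (its x) by 520 mm (its y), 10 mm thick. Origin at the centre of its underside, z up; its y axis points from the motherboard end to the long pocket. Its open work area is flat, at 10 mm above the bench, from y = -80 mm to y = +165 mm, where the long pocket begins with a plain square edge.
- pocket (a point): Centre of the floor of the long parts pocket, an empty open-topped recess 270 mm (mat x) by 70 mm (mat y) and 8 mm deep, its floor 2 mm above the bench. It lies at the mat's +y end, centred at x = 0, y = +200 mm of the mat; the edge the nuts go over is 35 mm from this point towards the work area.
- nut1_centre (a point): One of three alike brass thumb nuts lying flat on the open part of the mat: a knurled disc 18 mm across and 6 mm high with a 12 mm collar 2 mm high on top (8 mm in all, about 13 g). The point is its centre, 4 mm above the face it lies on. Any of the three may lie in any of the places.
- nut2_centre (a point): One of three alike brass thumb nuts lying flat on the open part of the mat: a knurled disc 18 mm across and 6 mm high with a 12 mm collar 2 mm high on top (8 mm in all, about 13 g). The point is its centre, 4 mm above the face it lies on. Any of the three may lie in any of the places.
- nut3_centre (a point): One of three alike brass thumb nuts lying flat on the open part of the mat: a knurled disc 18 mm across and 6 mm high with a 12 mm collar 2 mm high on top (8 mm in all, about 13 g). The point is its centre, 4 mm above the face it lies on. Any of the three may lie in any of the places.
- cap1_centre (a point): A standing capacitor, a plain cylinder 22 mm across and 30 mm high, about 20 g, standing on the mat; the point is its centre, 15 mm up. Not to be disturbed. It stands among the nuts, at least 40 mm to one side of them across the mat's x.
- cap2_centre (a point): A standing capacitor, a plain cylinder 22 mm across and 30 mm high, about 20 g, standing on the mat; the point is its centre, 15 mm up. Not to be disturbed. It stands beside the motherboard's edge, behind the nuts.
- memory: Memory module lying flat beside the motherboard's edge, 70 mm (along the mat's x) by 30 mm, 4 mm thick. Origin at the centre of its underside. Not to be disturbed.
- processor: Processor lying flat beside the motherboard's edge, 38 mm square, 4.5 mm thick. Origin at the centre of its underside. Not to be disturbed.
- board: Motherboard, 170 mm square, lying on the mat's -y end; fixed. Its tallest parts reach 32 mm above the mat. Origin at the centre of its underside. Not to be touched.
- driver: Screwdriver, 160 mm long, lying on the bench beyond the pocket end of the mat. Origin on the bench under its middle. Not to be disturbed.
- paste: White jar of thermal paste with a black cap, 38 mm across, 45 mm high, standing on the bench beyond the pocket end of the mat. Origin under its centre. Not to be disturbed.

How it is judged:
By the outcome, as a careful person would: the job done as asked, in the order asked, and still so for the second after the job is handed in, with the robot touching nothing.
It also fails if it takes over 51 s, if anything falls off the work surface, if the arm or the gripper's body presses on something with over 40 N, if the wrist force passes 120 N, or if a joint passes its speed limit or range.

### The arm

A 6-joint arm with a two-finger parallel gripper is mounted at the origin on the work surface. World frame = base frame: x ahead of the robot, y to its left, z up, the work surface at z = 0. Lengths are in m, angles in rad, forces in N, time in s.
With the tool pointing down it reaches from about 0.425 to 0.95 m from the base axis. Payload 3.5 kg.
Tool frame: the origin (TCP) lies midway between the tips of the shut fingers; the grasp point (between the pads) lies 19 mm behind it (r.grip_depth is the distance from the TCP to the grasp point, in m); z points along the fingers, y is the direction in which the jaws open and shut (so a half turn about z gives the same grasp; the last joint's range is limited). The gripper opens to 85 mm and grips with 20 to 120 N. Pads are 22 mm wide; open, the fingers measure 114 mm over their backs; the gripper's body (76 mm by 85 mm) begins 54 mm behind the grasp point. The pads swing forward as they close: fully open they stand 13 mm farther back than shut.
Start: joints at [-1.33, 0.286, 1.577, -0, 1.279, -0.15], TCP at [0.257, -0.624, 0.231] pointing down, gripper open.
Joint ranges: [-2.77, 2.77], [-0.9, 2.22], [0.21, 2.48], [-1.53, 4.67], [0.24, 2.81], [-2.84, 2.84]. Speed limits (rad/s): [2.79, 2.79, 3.14, 3.14, 3.14, 3.14].

### API

Orientations are given as a unit quaternion [w, x, y, z].
In Python, from rig import r gives the robot as it stands. Calls block until the motion is done:
- r.goto(position, orientation): joint-space move of the TCP to a pose.
- r.servo_line(position, rate=0.15, rotation=None): straight line of the TCP; rotation=None keeps the orientation; rate is the mean speed in m/s.
- r.goto_joints(angles): joint-space move.
- r.command_gripper(opening, force=None): finger opening in m; force is the grip in N (None keeps the last); returns when the fingers have stopped.
- r.wait(seconds).
- r.ik(position, orientation): joint angles nearest the present ones, or None.
- r.get_state(): the state.
- r.capture(name): name is "scene" or "top"; returns the picture (400x640x3 uint8, red, green, blue); there is no depth.
- r.calibration(name): a dict with "intrinsics" (3x3 intrinsics, pixels), "R" (3x3) and "t" (3): a world point X has camera coordinates R X + t. Camera axes: x right, y down, z forward; pixel columns grow to the right and rows downward; lengths in m; the calibration is good to about 2 mm. A picture is of the moment at which its call begins. calibration takes no time and is no camera call.
A pose or a line that the arm cannot do raises r.IKError and nothing moves.
- r.sign_off(): hands the job in, once; it reports no verdict.
The state is a dict: "time_s": time; "joints": joint angles; "joint_velocities": joint speeds; "joint_torque": joint torques, N m; "position": TCP position; "orientation": TCP orientation; "force": force on the tool from outside, world axes, zero at the start; "torque": the same for the moment, N m; "opening": finger opening in m.
Only numpy, scipy, OpenCV 4.12 (cv2) and the standard library are available. Lean on these libraries where they do the work, as an engineer would, in place of code of your own. Each camera call takes 0.05 s, during which the arm holds its last target.

## Working session

There is one attempt and no reset: what is moved stays moved. The work goes in short steps, each a Python script; the robot and the scene stay as the last script left them, time stands still between calls to the robot, and variables do not carry over. Pictures are saved under pics/ and viewed, and the job is handed in when it is done.

```bash
mkdir -p pics; ls
python3 - <<'E'
from rig import r
import cv2
for n in("scene","top"):
    im=r.capture(n); cv2.imwrite(f"pics/{n}0.png",im[:,:,::-1])
    c=r.calibration(n); print(n,c)
print(r.get_state())
E
```

```text
pics
scene {'intrinsics': array([[423.34170839,   0.        , 324.9934416 ],
       [  0.        , 423.34170839, 202.24490403],
       [  0.        ,   0.        ,   1.        ]]), 'R': array([[ 0.51341005,  0.85812602,  0.00546449],
       [ 0.66061903, -0.39116285, -0.64076058],
       [-0.54771582,  0.33258287, -0.76772131]]), 't': array([-0.33331231, -0.33504718,  1.21992272])}
top {'intrinsics': array([[422.86912553,   0.        , 318.57365354],
       [  0.        , 422.86912553, 196.20859754],
       [  0.        ,   0.        ,   1.        ]]), 'R': array([[ 0.02041436, -0.99976308,  0.00755228],
       [-0.99554575, -0.02102251, -0.091906  ],
       [ 0.09204299, -0.00564244, -0.99573905]]), 't': array([0.03524202, 0.60298005, 1.11945976])}
{'time_s': 0.1, 'joints': array([-1.32998389e+00,  2.87157908e-01,  1.57803079e+00, -1.60294674e-06,
        1.27862654e+00, -1.50040519e-01]), 'joint_velocities': array([-0.00069479, -0.00345792, -0.00381089,  0.00037868, -0.00086999,
        0.00049541]), 'joint_torque': array([-1.39478075e-04, -4.07296801e+01, -2.93700349e+01, -1.79939802e-04,
        3.42761123e-03,  2.16365720e-06]), 'position': array([ 0.25701647, -0.62350396,  0.23003151]), 'orientation': array([-1.11011331e-03,  9.80964292e-01,  1.94185020e-01, -5.11862222e-05]), 'force': array([ 0.25909471,  0.47622351, -0.67816102]), 'torque': array([ 0.0106219 ,  0.00535335, -0.03135874]), 'opening': 0.08540554327756841}
```

View pics/scene0.png

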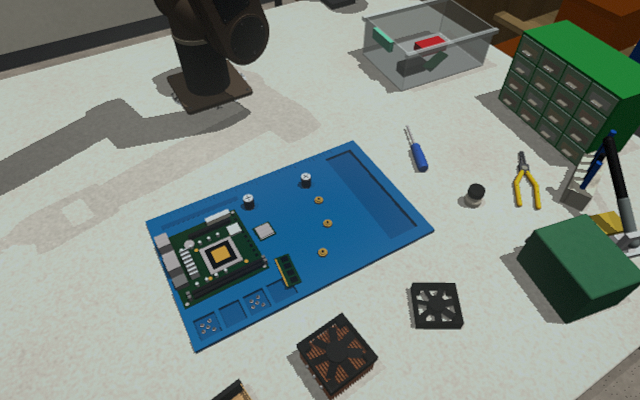

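View pics/top0.png

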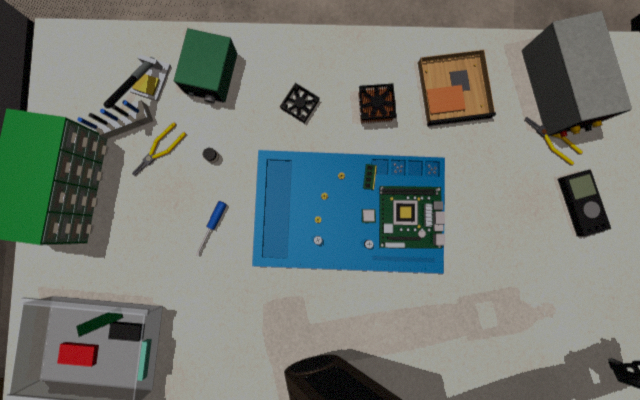

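The scene view shows nuts at about (319,199), (327,223) and (322,252), with capacitors at (306,180) and (248,201). In the top view the nuts are at (341,176), (324,196) and (318,219), the capacitors at (318,240) and (369,244), and the pocket is at the left end of the mat.

```bash
cat > h.py <<'E'
import numpy as np, cv2
from rig import r
def ray(n,px,z):
    c=r.calibration(n);K,R,t=c["intrinsics"],np.array(c["R"]),np.array(c["t"])
    d=R.T@np.linalg.solve(K,[px[0],px[1],1.]); o=-R.T@t
    return o+d*(z-o[2])/d[2]
def blobs(m,amin):
    n,l,s,c=cv2.connectedComponentsWithStats(m.astype(np.uint8)); return [(c[i].round(1),s[i,4]) for i in range(1,n) if s[i,4]>=amin]
def masks(im):
    h=cv2.cvtColor(im,cv2.COLOR_RGB2HSV); H,S,V=[h[:,:,i].astype(int) for i in range(3)]
    return dict(blue=(H>98)&(H<112)&(S>150)&(V>60), brass=(H>15)&(H<32)&(S>110)&(V>90))
E
python3 - <<'E'
from h import *
Cs={}
for n in("scene","top"):
    im=cv2.imread(f"pics/{n}0.png")[:,:,::-1].copy(); m=masks(im)
    b=cv2.morphologyEx(m["blue"].astype(np.uint8),cv2.MORPH_OPEN,np.ones((3,3)))
    cs,_=cv2.findContours(b,0,2); c=max(cs,key=cv2.contourArea); hull=cv2.convexHull(c)
    # rectify hull to plane z=.01, min area rect
    P=np.array([ray(n,p[0],.01)[:2] for p in hull]).astype(np.float32)
    rc=cv2.minAreaRect(P*1000); print(n,rc, cv2.boxPoints(rc).tolist())
    roi=np.zeros_like(b); cv2.fillConvexPoly(roi,hull,1)
    for c,a in blobs(m["brass"]&(roi>0),4): print(c,a,ray(n,c,.015).round(4))
    w=cv2.cvtColor(im,cv2.COLOR_RGB2HSV); wm=(w[:,:,1]<60)&(w[:,:,2]>120)&(roi>0)
    for c,a in blobs(wm,10): print("white",c,a,ray(n,c,.04).round(4))
    z=(200,120,280,170) if n=="scene" else (245,140,210,140)
    x,y,ww,hh=z; cv2.imwrite(f"pics/{n}z.png",cv2.resize(im[y:y+hh,x:x+ww,::-1],None,fx=2.8,fy=2.8,interpolation=2))
E
```

```text
scene ((567.266357421875, -39.302734375), (517.803466796875, 319.73419189453125), 88.91971588134766) [[402.5465087890625, -295.1444091796875], [722.223876953125, -301.1724853515625], [731.9862060546875, 216.5389404296875], [412.308837890625, 222.5670166015625]]
[318.3 199.6] 37 [0.5411 0.0475 0.015 ]
[327.2 223. ] 44 [0.606  0.0312 0.015 ]
[220.2 253.6] 211 [ 0.563  -0.1899  0.015 ]
[195.5 249.8] 13 [ 0.5295 -0.2287  0.015 ]
[322.2 252. ] 51 [ 0.6626 -0.0146  0.015 ]
[245.8 260.6] 14 [ 0.6036 -0.1531  0.015 ]
[281.1 272.2] 66 [ 0.6619 -0.1057  0.015 ]
[210.  277.8] 12 [ 0.604 -0.227  0.015]
white [305.4 176.1] 53 [0.4859 0.0468 0.04  ]
white [247.6 197.8] 59 [ 0.4788 -0.0894  0.04  ]
white [216.6 215.5] 110 [ 0.4902 -0.1636  0.04  ]
white [233.3 228.4] 119 [ 0.5379 -0.1471  0.04  ]
white [264.  230.4] 175 [ 0.5736 -0.0966  0.04  ]
white [161.5 240. ] 154 [ 0.4926 -0.2786  0.04  ]
white [220.  256.3] 395 [ 0.586  -0.1947  0.04  ]
white [187.1 244.9] 79 [ 0.5291 -0.2396  0.04  ]
white [170.4 260.3] 236 [ 0.5467 -0.2782  0.04  ]
white [184.4 252.8] 19 [ 0.544 -0.25   0.04 ]
white [186. 
[... 751 characters left out ...]
.3 198.5] 6 [ 0.6028 -0.2263  0.015 ]
[405. 212.] 121 [ 0.5649 -0.1897  0.015 ]
[317.5 219.1] 27 [0.5405 0.0493 0.015 ]
[418.5 226. ] 6 [ 0.5274 -0.2267  0.015 ]
white [405.3 212.9] 181 [ 0.561  -0.1853  0.04  ]
white [428.3 214.6] 123 [ 0.5577 -0.247   0.04  ]
white [368.4 214.9] 112 [ 0.5536 -0.0864  0.04  ]
white [439.5 217.4] 97 [ 0.5509 -0.277   0.04  ]
white [387.9 228. ] 79 [ 0.5197 -0.1388  0.04  ]
white [438.6 227.5] 49 [ 0.5238 -0.2744  0.04  ]
white [421.5 233. ] 37 [ 0.5083 -0.2286  0.04  ]
white [439.6 239. ] 85 [ 0.4933 -0.2769  0.04  ]
white [317.4 239.6] 49 [0.4851 0.0486 0.04  ]
white [368.7 243.9] 46 [ 0.4765 -0.088   0.04  ]
white [394.8 244.7] 80 [ 0.4758 -0.1574  0.04  ]
```

```bash
cat >> h.py <<'E'
yaw=-0.0188; M0=np.array([.5665,-.039])
ex=np.array([np.cos(yaw),np.sin(yaw)]); ey=np.array([-ex[1],ex[0]])
def w(mx,my,z): p=M0+mx*ex+my*ey; return [p[0],p[1],z]
def m(p): d=np.array(p[:2])-M0; return np.array([d@ex,d@ey])
def q(phi): return [0,np.cos(phi/2),np.sin(phi/2),0]
nuts=[(.6622,-.0135),(.6053,.0322),(.5408,.0485)]
E
python3 - <<'E'
from h import *
for n in nuts: print(m(n))
for phi in (np.pi/2+yaw,-np.pi/2+yaw):
    print(r.ik(w(*(m(nuts[0])+[0,-.04]),.1),q(phi)))
Q=q(np.pi/2+yaw)
if r.ik(w(*(m(nuts[0])+[0,-.04]),.1),Q) is None: Q=q(-np.pi/2+yaw)
r.command_gripper(0.0,20)
a=m(nuts[0])
r.goto(w(a[0],a[1]-.038,.10),Q)
s=r.get_state(); print(s["time_s"],s["joints"],s["position"],s["opening"])
r.servo_line(w(a[0],a[1]-.038,.03),.1)
s=r.get_state(); print(s["time_s"],s["position"],s["force"],s["opening"])
for n in("scene","top"):
    im=r.capture(n); x,y,ww,hh=(200,60,280,230) if n=="scene" else (245,140,210,140)
    cv2.imwrite(f"pics/{n}1.png",cv2.resize(im[y:y+hh,x:x+ww,::-1],None,fx=2.5,fy=2.5,interpolation=2))
E
```

```text
[0.09520372 0.02729455]
[0.03745466 0.07191681]
[-0.02734036  0.08700141]
[-2.33336564e-01  3.89772846e-01  1.69780429e+00 -4.44089210e-16
  1.05401552e+00 -2.14536564e-01]
None
3.3917 [-2.31831040e-01  3.89368328e-01  1.69772019e+00 -2.00180143e-04
  1.05387783e+00 -2.11523177e-01] [ 0.66165146 -0.05257081  0.10030638] -0.00014203079465124595
4.2417 [ 0.66202558 -0.05159321  0.03048138] [-0.29871057  0.00624354  1.11292115] -0.0001457298261687396
```

View pics/scene1.png

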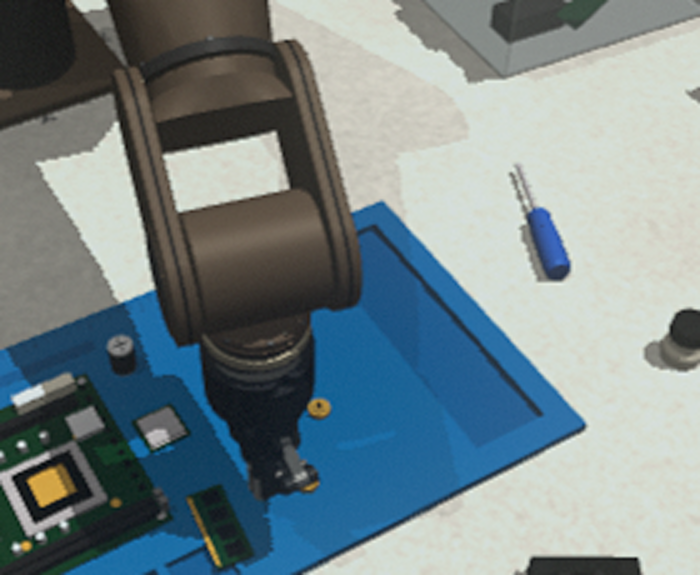

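View pics/top1.png

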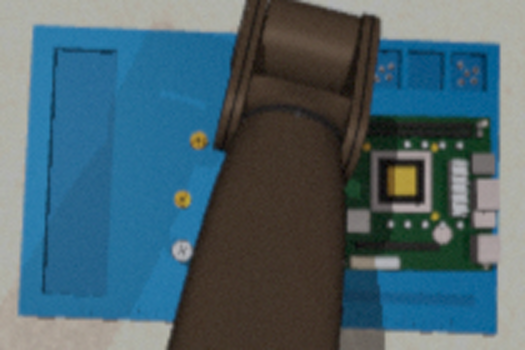

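The fingers are behind the far nut, which is just visible beyond the tip in the scene crop at (311,485). The other nuts and capacitor 1 at top crop (182,250) have not moved. I'll sweep the first nut now.

```bash
cat >> h.py <<'E'
def shots(k):
    for n in("scene","top"):
        im=r.capture(n); x,y,ww,hh=(200,110,280,200) if n=="scene" else (245,140,210,140)
        cv2.imwrite(f"pics/{n}{k}.png",cv2.resize(im[y:y+hh,x:x+ww,::-1],None,fx=2.5,fy=2.5,interpolation=2))
def st(t=""):
    s=r.get_state(); print(t,round(s["time_s"],2),np.array(s["position"]).round(4),np.array(s["force"]).round(2))
E
python3 - <<'E'
from h import *
a=m(nuts[0])
r.servo_line(w(a[0],a[1]-.038,.0135),.05); st("down")
r.servo_line(w(a[0],.12,.0135),.07); st("mid")
r.servo_line(w(a[0],.165,.0135),.05); st("end")
r.servo_line(w(a[0],.160,.0135),.05)
r.servo_line(w(a[0],.150,.08),.15); st("up")
shots(2)
E
```

```text
down 4.83 [ 0.661  -0.0514  0.0128] [0.36 0.34 1.11]
mid 6.84 [0.6639 0.0789 0.0134] [ 0.18 -0.45  0.52]
end 7.89 [0.6647 0.124  0.0134] [0.42 0.08 0.31]
up 8.74 [0.6642 0.1092 0.0798] [ 0.1  -0.61 -0.12]
```

View pics/scene2.png

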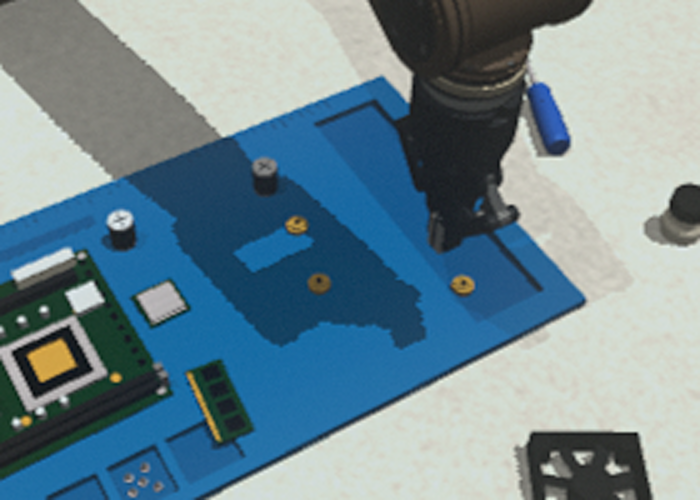

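View pics/top2.png

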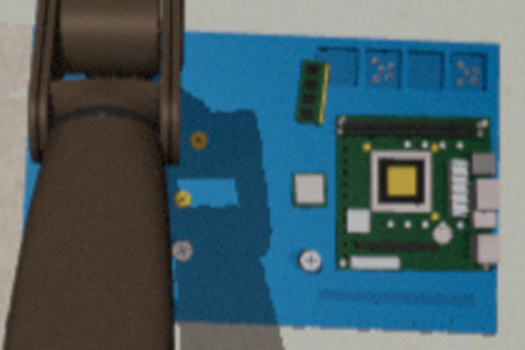

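The first nut sits at scene crop (462,285), near the pocket edge and apparently inside it. I'll compute its position to confirm before I sweep the next one.

```bash
python3 - <<'E'
from h import *
p=(200+462/2.5,110+285/2.5)
for z in(.009,.017): print(m(ray("scene",p,z)))
# pocket edge pixel check: expected edge point at mat y=.165
c=r.calibration("scene")
for mx,my in((.095,.165),(.13,.165),(-.13,.165),(.13,.235)):
    for z in (.01,):
        X=c["R"]@np.array(w(mx,my,z))+c["t"]; u=c["intrinsics"]@X; u=u[:2]/u[2]; print(mx,my,((u-[200,110])*2.5).round(0))
E
python3 -c "
import cv2
im=cv2.imread('pics/scene2.png');cv2.imwrite('pics/z2.png',cv2.resize(im[180:340,380:600],None,fx=3,fy=3))"
```

```text
[0.09656507 0.17761166]
[0.10105888 0.17335761]
0.095 0.165 [449. 289.]
0.13 0.165 [473. 319.]
-0.13 0.165 [315. 125.]
0.13 0.235 [541. 285.]
```

View pics/z2.png

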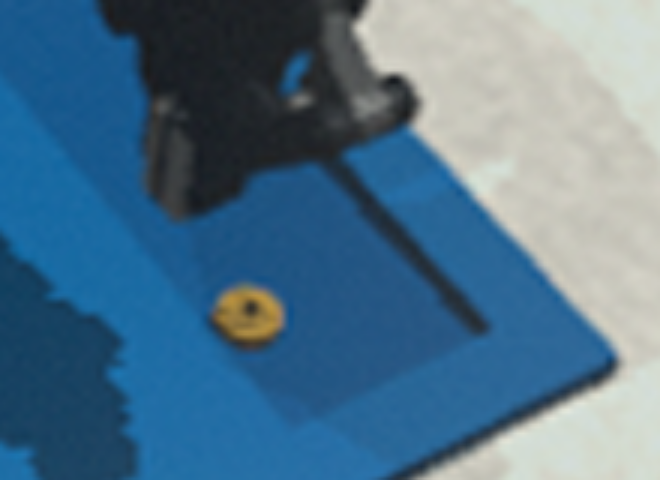

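The nut appears to lie in the pocket close to the edge, at mat y ≈ 0.178. I'll push the others further and check this one again with the arm out of the way.

```bash
cat >> h.py <<'E'
def sweep(n,back=.034,end=.182):
    a=m(n)
    r.servo_line(w(a[0],a[1]-back,.08),.2)
    r.servo_line(w(a[0],a[1]-back,.0135),.09); st("down")
    r.servo_line(w(a[0],.12,.0135),.07); st("mid")
    r.servo_line(w(a[0],end,.0135),.05); st("end")
    r.servo_line(w(a[0],end-.008,.0145),.05)
    r.servo_line(w(a[0],end-.02,.08),.15); st("up")
E
python3 - <<'E'
from h import *
sweep(nuts[1]); shots(3)
a=m(nuts[2]); r.servo_line(w(a[0],a[1]-.034,.08),.2); shots(4); st()
E
```

```text
down 10.52 [ 0.6052 -0.0019  0.0139] [-0.1   0.44  0.56]
mid 11.84 [0.6061 0.0801 0.0134] [-0.38  0.56  0.98]
end 13.23 [0.6073 0.142  0.0134] [ 0.8  -0.33 -0.64]
up 14.13 [0.6067 0.1223 0.0798] [-0.19  0.   -0.86]
 15.12 [0.5408 0.0153 0.0801] [-0.82  0.28  0.18]
```

View pics/scene4.png

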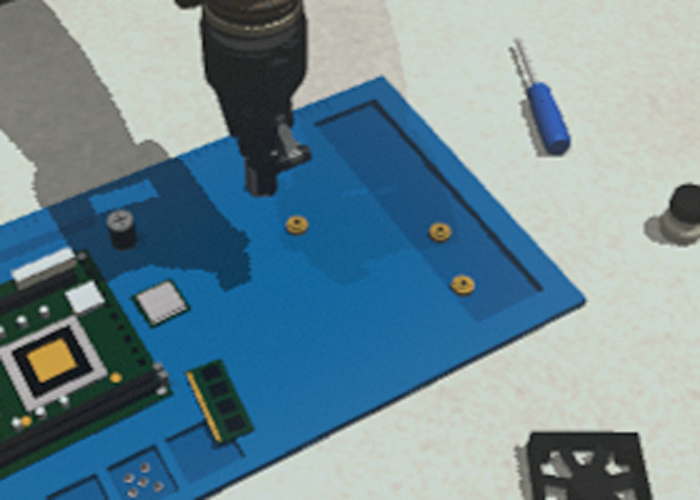

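View pics/top4.png

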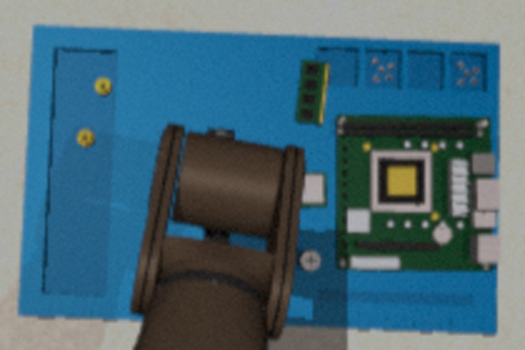

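Nuts 1 and 2 are inside the pocket, at top crop (103,87) and (86,138) against the edge at about x = 116. The third nut, at scene crop (297,224), has not moved, so I'll sweep it.

Run:
```python
from h import *
sweep(nuts[2])
r.goto_joints([-1.33,.286,1.577,0,1.279,-.15]); st("home")
shots(5)
for n in("scene","top"):
    im=r.capture(n); mk=masks(im)
    for c,a in blobs(mk["brass"],6 if n=="scene" else 4):
        P=ray(n,c,.009); 
        if m(P)[1]>-.05 and abs(m(P)[0])<.2 and m(P)[1]<.26: print(n,c,a,m(P).round(4))
    wv=cv2.cvtColor(im,cv2.COLOR_RGB2HSV); wm=(wv[:,:,1]<60)&(wv[:,:,2]>120)
    for c,a in blobs(wm,10):
        if a<200: 
            P=ray(n,c,.04)
            if np.hypot(*(P[:2]-[.4855,.0477]))<.02 or np.hypot(*(P[:2]-[.4775,-.0887]))<.02: print("cap",n,c,a,P.round(4))
```

```text
down 16.26 [0.5407 0.0144 0.014 ] [-0.51  0.29 -0.33]
mid 17.37 [0.5413 0.0814 0.0133] [-0.08 -1.09 -0.01]
end 18.76 [0.5425 0.1433 0.0134] [0.33 0.67 0.  ]
up 19.66 [0.5419 0.1235 0.0797] [ 0.01 -0.14 -0.51]
home 22.52 [ 0.258  -0.6233  0.2311] [-1.04 -0.25 -0.55]
scene [359.8 183.6] 36 [-0.0265  0.1943]
scene [375.6 202.4] 39 [0.0377 0.1942]
scene [384.7 223.5] 39 [0.0954 0.1782]
cap scene [305.4 176.1] 53 [0.4859 0.0468 0.04  ]
cap scene [247.6 197.8] 60 [ 0.4788 -0.0894  0.04  ]
top [285.7 174.1] 27 [0.0935 0.1807]
top [278.7 194.9] 26 [0.0349 0.1973]
top [277.8 218.2] 28 [-0.0293  0.1967]
cap top [317.4 239.7] 50 [0.4848 0.0486 0.04  ]
cap top [368.8 243.8] 47 [ 0.4768 -0.0882  0.04  ]
```

View pics/scene5.png

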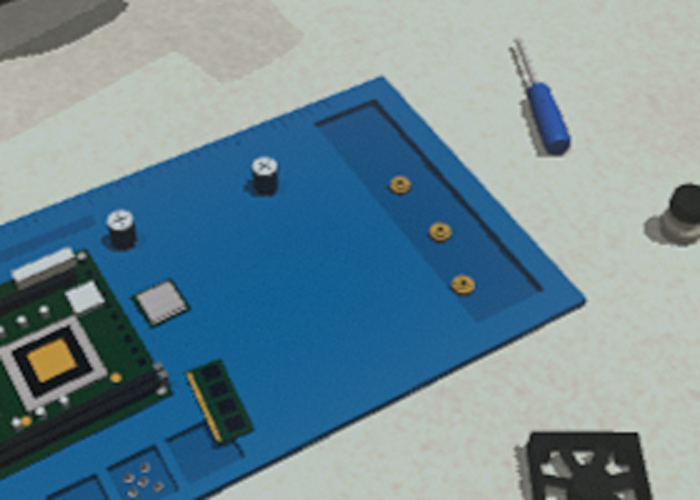

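View pics/top5.png

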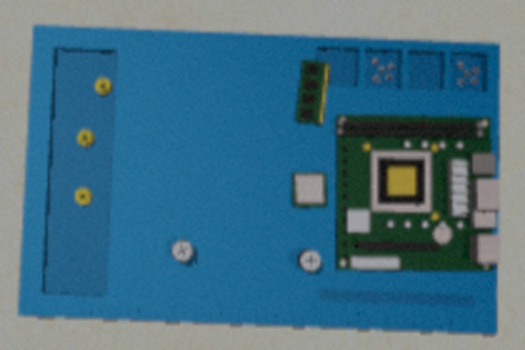

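All three nuts lie flat in the pocket. For nut 1, the gap between the two views matches the gap for the other two, so it is at floor height, about 5 mm clear of the edge. The capacitors have not moved, so I'll hand in.

```bash
python3 -c "
from rig import r
r.sign_off()"
```

```text
the job is handed in; nothing more can be done
```

All three thumb nuts are in the long parts pocket. I swept each one along the mat's +y with the closed fingers, about 3.5 mm above the mat, then returned the arm to its start pose and handed in at about 22.6 s of the 51 s limit.

- **Nuts:** in both camera views they lie inside the pocket, at mat (x, y) of about (95, 179), (36, 196) and (-28, 195) mm. I pushed the first one less far. Its rim is about 5 mm past the edge, and it appears to lie flat at the same height as the other two.
- **Everything else:** the capacitors measured within 0.5 mm of where they started. The memory, processor, board, driver and jar looked unmoved in the pictures, but I did not measure them.
- **Forces:** the readings I took stayed under about 1.5 N. I read them between moves, not continuously.
- **Disagreement:** the two views differ by 2–3 mm on nut positions, which is in line with the 2 mm calibration. No check failed.

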